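# Set a slumped row of slide boxes upright in the bench rack and close the keeper

### The job

The four slide boxes have slumped in their bench rack. Push their feet in until all four stand upright and tight together against the tall backstop, push them sideways until they are flush along the side fence, and then swing the keeper rod fully shut across the front of the row so they cannot slump again. Do not knock a box over or out of the rack, and leave the bottles and the petri dish beside it where they are.

Things in the scene. Friction and masses are not known exactly. Their poses are not given: they have to be found in the camera images.
- rack: grey sheet-steel bench rack, fixed. Origin on the bench under its middle, x towards the backstop (away from the robot), y towards the side fence (left), z up. Rubber floor: top at z = 8 mm, x -133 to 105, y -104 to 51 mm. Backstop: face at x = 105 mm, y -50 to 57, up to z = 200. Fence: inner face at y = 52 mm, up to z = 101 from x = -60 to 105, low (z = 30) before that. Front and right side are open, nothing is above
- rack_corner (a point): inner corner of the rack where backstop, side fence and floor meet (105, 52, 8 mm in the rack's frame)
- box_1_centre (a point): centre of the slide box next to the backstop. All four: blue closed boxes 180 x 98 x 37 mm, 0.14 to 0.28 kg, friction about 0.6, on their short ends: 180 mm up along the point's -y, 98 mm along x (points to the fence), 37 mm along z (points to the robot). A 4 mm lip, 30 mm long, sticks out half-way up on the side away from the fence. Home: 90 mm above the floor, 49 from the fence, 18.5 from the backstop
- box_2_centre (a point): centre of the second box of the row. At the start the four lean together 20 degrees from upright, face to face, tops towards the backstop (box 1's top edge rests on it), feet slid out towards the robot, each on its lower edge away from the robot; each is 10 to 34 mm away from the fence. Home: 55.5 mm from the backstop, else as box 1
- box_3_centre (a point): centre of the third box. Home: 92.5 mm from the backstop. The boxes are taller than a gripper's fingers are long, so the foot of the row (and of its right side) is reached only with the tool tilted about 30 to 45 degrees, fingertips leading; pushed high up, the leaning row jams
- box_4_centre (a point): centre of the outermost box, nearest the robot. Home: 129.5 mm from the backstop; its face towards the robot is 18.5 mm from this point
- keeper (a joint): angle of the keeper, a steel rod with a rubber sleeve (13 mm) that swings level, 125 mm above the bench, about a post outside the fence. 0 = shut against its stop, across the front of the row along the rack's -y, its sleeve 5 mm clear of a tight row; opens clockwise seen from above, towards the robot and then on to the left, up to 2.6 rad. Starts at 1.7 to 2.3. Stiff hinge (0.06 N m), stays where left
- keeper_hinge (a point): the keeper's upright hinge axis at the rod's height of 125 mm (x = -55, y = 68 mm in the rack's frame)
- keeper_pin (a point): middle of the keeper's black grip pin: upright, round, 14 mm thick, 40 mm tall (135 to 175 mm above the bench), on the cranked free end of the rod, free to take from above. With the keeper shut it lies 80 mm from the hinge along the rack's -y and 30 mm along its -x; it moves on a circle of 85 mm radius about the hinge
- stain_bottle_centre (a point): centre of a tall amber dropper bottle with a blue rubber bulb, 38 mm wide and 104 mm tall standing near the rack, 52 mm above its foot; a bystander
- oil_bottle_centre (a point): centre of a small amber bottle with a black cap, 29 mm wide and 62 mm tall standing near the rack, 31 mm above its foot; a bystander
- petri_a_centre (a point): centre of a closed clear petri dish, 66 mm across and 16 mm high standing near the rack, 8 mm above its foot; a bystander

How it is judged:
On the way:
1. all four boxes stand upright and tight against the backstop, with the keeper still open (angle between the y axis of each of box_1_centre, box_2_centre, box_3_centre, box_4_centre and the z axis of rack, either way round below 0.07 rad and x of box_1_centre in the frame of rack above 0.0775 m and x of box_2_centre in the frame of rack above 0.0405 m and x of box_3_centre in the frame of rack above 0.0035 m and x of box_4_centre in the frame of rack above -0.0335 m and z of each of box_1_centre, box_2_centre, box_3_centre, box_4_centre in the frame of rack below 0.105 m and value of joint keeper above 0.5 rad), for 0.2 s.
At the end, for the whole second after the job is handed in: All four boxes stand on the rack's floor upright within 3 degrees, tight against the backstop and one another (each within 7 mm of its home distance), flush along the fence within 6 mm and not twisted by more than 4 degrees, at rest, and the keeper is shut within 0.06 rad (angle between the y axis of each of box_1_centre, box_2_centre, box_3_centre, box_4_centre and the z axis of rack, either way round below 0.05 rad and x of box_1_centre in the frame of rack above 0.0795 m and x of box_2_centre in the frame of rack above 0.0425 m and x of box_3_centre in the frame of rack above 0.0055 m and x of box_4_centre in the frame of rack above -0.0315 m and z of each of box_1_centre, box_2_centre, box_3_centre, box_4_centre in the frame of rack below 0.105 m and y of each of box_1_centre, box_2_centre, box_3_centre, box_4_centre in the frame of rack above -0.003 m and angle between the x axis of each of box_1_centre, box_2_centre, box_3_centre, box_4_centre and the y axis of rack, either way round below 0.07 rad and linear speed of each of box_1, box_2, box_3, box_4 below 0.01 m/s and value of joint keeper below 0.06 rad); the robot touches nothing.
It fails at once if a slide box is knocked over (leans more than 40 degrees) or leaves the rack's floor (not (angle between the y axis of box_1_centre and the z axis of rack, either way round below 0.7 rad) or not (angle between the y axis of box_2_centre and the z axis of rack, either way round below 0.7 rad) or not (angle between the y axis of box_3_centre and the z axis of rack, either way round below 0.7 rad) or not (angle between the y axis of box_4_centre and the z axis of rack, either way round below 0.7 rad) or height (world z) of any of box_1_centre, box_2_centre, box_3_centre, box_4_centre below 0.06 m or y of any of box_1_centre, box_2_centre, box_3_centre, box_4_centre in the frame of rack below -0.085 m).
It fails at once if a bottle or the petri dish is moved more than 30 mm or tipped (distance of any of stain_bottle_centre, oil_bottle_centre, petri_a_centre from where it was at the start of the episode above 0.03 m or angle between any of stain_bottle_centre, oil_bottle_centre, petri_a_centre's own z axis and vertical above 0.5 rad).
It also fails if it takes over 72 s, if anything falls off the work surface, if the arm or the gripper's body presses on something with over 40 N, if the wrist force passes 120 N, or if a joint passes its speed limit or range.

### The arm

A 6-joint arm with a two-finger parallel gripper is mounted at the origin on a cart in front of the work surface, level with it; the furniture and walls round the work are solid. World frame = base frame: x ahead of the robot, y to its left, z up, the work surface at z = 0. Lengths are in m, angles in rad, forces in N, time in s.
With the tool pointing down it reaches from about 0.275 to 1 m from the base axis. Payload 8.4 kg.
Tool frame: the origin (TCP) lies between the finger pads; the fingertips stand 25 mm ahead of it and the grasp point (between the pads) lies 6 mm ahead of it; z points along the fingers, y is the line along which they close (so a half turn about z gives the same grasp; the last joint's range is limited). The gripper opens to 85 mm and grips with 20 to 120 N. Pads are 22 mm wide; open, the fingers measure 114 mm over their backs; the gripper's body (76 mm by 85 mm) begins 54 mm behind the grasp point. The pads swing forward as they close: fully open they stand 13 mm farther back than shut.
Start: joints at [-1.215, 0.353, 1.633, -0, 1.155, -0.002], TCP at [0.219, -0.585, 0.256] pointing down, gripper open.
Joint ranges: [-2.63, 2.63], [-0.92, 2.1], [0.06, 2.66], [-1.3, 4.44], [0, 2.69], [-3.02, 3.02]. Speed limits (rad/s): [2.22, 2.22, 2.79, 3.14, 3.14, 3.14].

### API

Orientations are given as a unit quaternion [x, y, z, w].
In Python, from cell import readout, eyes, ctrl gives the robot as it stands.
- The arm moves only by the tool apply_moves, never from a script. Its argument "plan" is a list of rows, each a list of 5 numbers: the shift along the tool's x, y, z in m, then the turn about the tool's z in rad, then the closure, from -1 (fully open) to 1 (shut), so that 0 is half open. A call has 1 to 20 rows; each row shifts and turns the commanded pose from where the row before left it, along the tool's axes as they then stand; what a row does not reach is not made up. A row lasts 1/8 s, in which the tool goes at most 62.5 mm and 10.7 degrees, less where a joint would pass 70% of its speed; a pose out of reach is approached as far as the arm can. A call with a gripper value outside its range is refused whole. The fingers move at their own pace and stop on an object; "newtons" is the grip in N (left out, the last holds). Time passes only in rows, so rows that do not move let the fingers close. It gives the time, the measured TCP pose, the force, the opening and the grip force at its end, in the units of the state.
- readout.read_state(): the state, without advancing time (a new reading comes with each control period).
- eyes.snapshot(name): name is "scene" or "side" or "wrist"; returns a dict with "image" (384x512x3 uint8, blue, green, red), "range_z" (384x512 float32, m along the optical axis (not along the pixel's ray), 0 where there is no reading), "fx", "fy", "cx", "cy" (pixels), "dist_coeffs" ([k1, k2, p1, p2, k3] as OpenCV has them; the pictures are not rectified), "world_from_camera" (4x4, takes a point from camera to world coordinates); the wrist camera has in their place "mount" (4x4, takes a point from camera to tool coordinates, whose origin is the TCP and whose axes are the flange's). Camera axes: x right, y up, looking along -z (the intrinsics and any distortion apply to the point x, -y, -z); pixel columns grow to the right and rows downward; lengths in m; the calibration is good to about 2 mm. A picture is of the moment at which its call begins: read the wrist's pose just before it.
- ctrl.finish_job(): hands the job in; it is judged then, once.
The state is a dict: "time_s": time; "qpos": joint angles; "qd": joint speeds; "tau": joint torques, N m; "tool_pos": TCP position; "orientation": TCP orientation; "contact_force": force on the tool from outside, world axes, zero at the start; "torque": the same for the moment, N m; "width": finger opening in m; "finger_force": force on a finger pad.
Only numpy, scipy, OpenCV 4.12 (cv2) and the standard library are available. Lean on these libraries where they do the work, as an engineer would, in place of code of your own. Each camera call takes 0.05 s, during which the arm holds its last target. There are 200 camera calls.

## Working session

There is one attempt and no reset: what is moved stays moved. The work goes in short steps, Python scripts to look and compute and a tool call to move; the robot and the scene stay as the last step left them, time stands still between calls to the robot, and variables do not carry over. Pictures are saved under pics/ and viewed, at most 10 in all, crops included, and the job is handed in when it is done.

Besides the shell and the picture viewer there is one more tool, called as name([rows], argument=value, ...), one row to a line, values as JSON. apply_moves: Moves the arm, as the interface text tells. Its arguments: {"type":"object","properties":{"plan":{"type":"array"},"newtons":{"type":"number"}},"required":["plan"]}

```bash
ls; mkdir -p pics; python3 - <<'E'
from cell import readout, eyes, ctrl
import cv2,numpy as np
s=readout.read_state();print(s)
ims=[]
for n in("scene","side"):
    d=eyes.snapshot(n);np.savez(f"{n}0.npz",**d);ims.append(d["image"]);print(n,d["fx"],d["fy"],d["cx"],d["cy"],d["dist_coeffs"],d["world_from_camera"])
cv2.imwrite("pics/a.png",cv2.resize(ims[0],(768,576)));cv2.imwrite("pics/b.png",cv2.resize(ims[1],(768,576)))
E
```

```text
pics
{'time_s': 0.0, 'qpos': array([-1.21540447e+00,  3.53659578e-01,  1.63415837e+00, -2.19771069e-06,
        1.15522122e+00, -2.36579849e-03]), 'qd': array([ 0.00039461, -0.00026862,  0.00044778,  0.00054728, -0.00018692,
       -0.00068281]), 'tau': array([ 3.71615170e-03, -6.05249405e+01, -3.42069340e+01,  4.13323323e-04,
        9.42733604e-03, -5.78071990e-07]), 'tool_pos': array([ 0.21871772, -0.5849869 ,  0.25554416]), 'orientation': array([ 9.84043461e-01,  1.77926794e-01, -1.27992116e-04, -7.11844486e-04]), 'contact_force': array([-0.41899368, -0.17875106,  0.55230279]), 'torque': array([-0.01962209,  0.04743376,  0.04900559]), 'finger_force': 0.0, 'width': 0.08554439373249066}
scene 414.5004404187394 414.5004404187394 262.86150962174946 182.53560251688538 [-0.06153311  0.          0.          0.          0.        ] [[-0.43568881  0.54801927 -0.71403791 -0.29030415]
 [-0.89999828 -0.25346717  0.35462302  0.47225587]
 [ 0.01335508  0.79713817  0.60364922  0.8780348 ]
 [ 0.          0.          0.          1.        ]]
side 426.33020362898895 426.33020362898895 251.45097066366796 190.71494609189148 [-0.10699877  0.          0.          0.          0.        ] [[-0.71541068  0.5470934  -0.43459908  0.10560836]
 [-0.69847908 -0.5757826   0.42497221  0.47814051]
 [-0.01773509  0.60758803  0.79405432  1.0218946 ]
 [ 0.          0.          0.          1.        ]]
```

View pics/a.png

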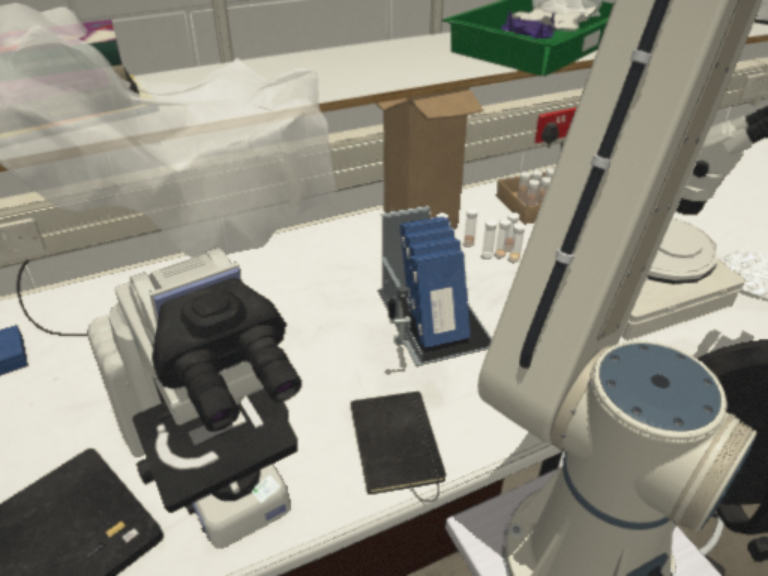

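View pics/b.png

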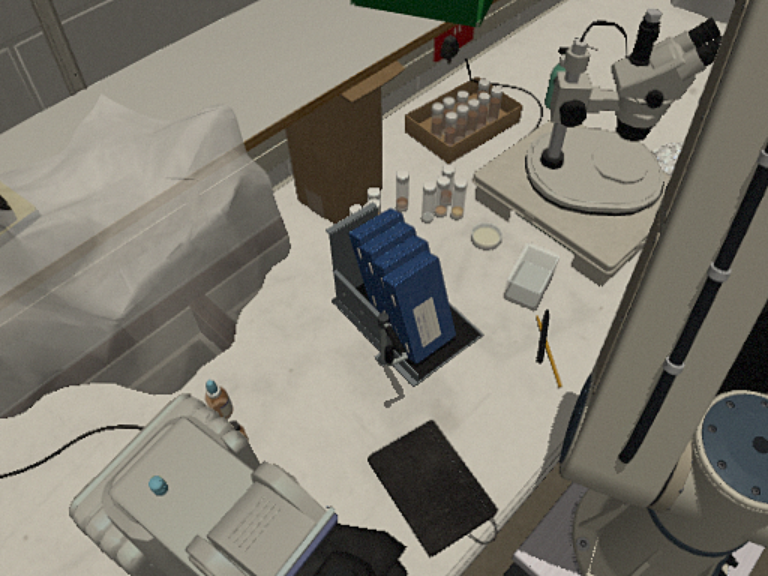

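The scene picture shows the row at about (435,285), and the side picture shows it at (400,290). In the side picture the rack floor corners are at (480,333) and (415,382), the keeper pin is at about (390,403), the petri dish at (487,237) and a bottle at (217,395).

```bash
cat > h.py <<'E'
import numpy as np,cv2
def cloud(d):
    z=np.asarray(d["range_z"]);h,w=z.shape
    v,u=np.mgrid[:h,:w].astype(np.float32)
    K=np.array([[d["fx"],0,d["cx"]],[0,d["fy"],d["cy"]],[0,0,1]],float)
    p=cv2.undistortPoints(np.stack([u.ravel(),v.ravel()],1).reshape(-1,1,2).astype(np.float64),K,np.array(d["dist_coeffs"],float)).reshape(h,w,2)
    P=np.stack([p[...,0]*z,-p[...,1]*z,-z],-1)
    M=np.asarray(d["world_from_camera"] if "world_from_camera" in d else d["M"])
    P=P@M[:3,:3].T+M[:3,3];P[z<=0]=np.nan
    return P
E
python3 - <<'E'
from h import *
import cv2
out=[]
for n in("scene","side"):
    d=dict(np.load(n+"0.npz"));P=cloud(d)
    if n=="side":
        for name,(u,v) in dict(floorR=(478,333),floorFL=(415,380),pin=(390,402),bsL=(334,236),bsR=(376,209),petri=(487,237),bot=(216,396),bot2=(238,428),bulb2=(157,485),boxface=(425,325),box4top=(415,258),hinge=(388,340),tray=(532,275)).items():
            u,v=int(u/1.5),int(v/1.5);print(name,np.nanmedian(P[v-1:v+2,u-1:u+2].reshape(-1,3),0).round(3))
    im=d["image"].astype(int);out.append(np.c_[P.reshape(-1,3),im.reshape(-1,3)])
A=np.concatenate(out);A=A[~np.isnan(A[:,0])]
np.save("cl.npy",A)
# top view colour by height & real colour
x0,y0,s=0.3,0.35,1000
m=(A[:,0]>.25)&(A[:,0]<.85)&(A[:,1]>-.35)&(A[:,1]<.45)&(A[:,2]<.24)&(A[:,2]>-.01)
B=A[m];B=B[np.argsort(B[:,2])]
im=np.zeros((600,800,3),np.uint8)
im[np.clip((.85-B[:,0])*1000,0,599).astype(int),np.clip((.45-B[:,1])*1000,0,799).astype(int)]=B[:,3:]
im=cv2.dilate(im,np.ones((3,3)))
cv2.imwrite("pics/top.png",im)
E
```

```text
floorR [ 0.445 -0.115  0.008]
floorFL [0.465 0.041 0.007]
pin [0.468 0.101 0.   ]
bsL [0.695 0.007 0.189]
bsR [ 0.685 -0.089  0.192]
petri [ 0.581 -0.312  0.016]
bot [0.661 0.322 0.071]
bot2 [0.597 0.331 0.058]
bulb2 [0.454 0.482 0.356]
boxface [ 0.499 -0.021  0.085]
box4top [ 0.564 -0.06   0.178]
hinge [0.539 0.03  0.052]
tray [ 0.438 -0.264  0.057]
```

View pics/top.png

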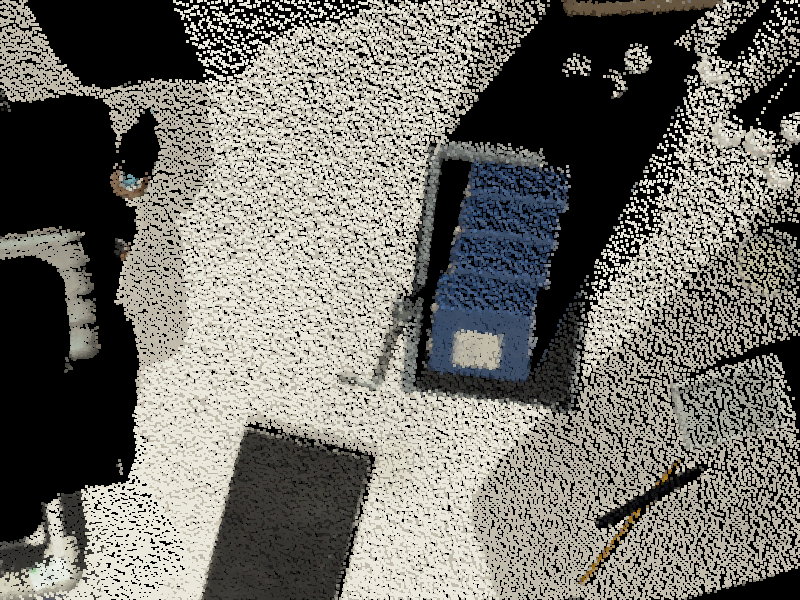

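The top view clearly shows the rack, turned about -5 degrees, and the row. I'm not sure whether the grey line at (345–405, 300–385) is the keeper itself or its shadow, so I'll check heights and fit the rack.

```bash
python3 - <<'E'
from h import *
from scipy.optimize import minimize
A=np.load("cl.npy");X=A[:,:3];C=A[:,3:]
blue=(C[:,0]>C[:,2]+25)
# box4 front face plane + box top
reg=(X[:,0]>.4)&(X[:,0]<.75)&(X[:,1]>-.2)&(X[:,1]<.15)
# fence outer/inner top: grey pts, z in .085-.103, not blue
f=reg&~blue&(X[:,2]>.08)&(X[:,2]<.106)&(X[:,1]>0)&(X[:,0]>.55)&(X[:,0]<.69)
F=X[f];print("fence",len(F)); 
p=np.polyfit(F[:,0],F[:,1],1)
for _ in range(5):
    r=F[:,1]-np.polyval(p,F[:,0]);k=abs(r)<.005;p=np.polyfit(F[k,0],F[k,1],1)
print(p,np.degrees(np.arctan(p[0])),k.sum(),r[k].std())
b=reg&~blue&(X[:,2]>.19)&(X[:,2]<.205)&(X[:,0]>.6)
G=X[b];q=np.polyfit(G[:,1],G[:,0],1);r=G[:,0]-np.polyval(q,G[:,1]);k=abs(r)<.008;q=np.polyfit(G[k,1],G[k,0],1)
print("bs",len(G),q,np.degrees(-np.arctan(q[0])),G.min(0),G.max(0))
# floor edges: dark pts z 4-12
d=reg&(C.max(1)<70)&(X[:,2]>.003)&(X[:,2]<.013)
D=X[d,:2].astype(np.float32);print("floor",len(D))
import cv2
for th in (-4,-5,-6,-7):
    t=np.radians(th);u=D@np.array([np.cos(t),np.sin(t)]);v=D@np.array([-np.sin(t),np.cos(t)])
    print(th,np.percentile(u,[.3,1,2]),np.percentile(v,[.3,1,2,99]))
# keeper: pts height .11-.18 nonblue
k=(X[:,0]>.4)&(X[:,0]<.62)&(X[:,1]>.03)&(X[:,1]<.2)&(X[:,2]>.105)&(X[:,2]<.19)
print("keep",k.sum());
for a in np.concatenate([X[k],C[k]],1)[::6].round(3):print(a.tolist())
E
```

```text
fence 226
[-0.1223387   0.09800223] -6.974832023736857 221 0.0024688811166162865
bs 409 [0.1190111  0.69865398] -6.786911176232591 [ 0.64537152 -0.1135314   0.19003511] [0.71190048 0.01419232 0.20407032]
floor 1468
-4 [0.3936197  0.44906505 0.45079696] [-0.08974319 -0.08861794 -0.08681706  0.09153398]
-5 [0.39063372 0.44981782 0.45122659] [-0.08084306 -0.07955764 -0.07814158  0.10066709]
-6 [0.38752875 0.44992961 0.45137029] [-0.07168014 -0.07044452 -0.06956212  0.10976954]
-7 [0.38430573 0.44939678 0.45130611] [-0.06314929 -0.06172898 -0.06103506  0.11883855]
keep 502
[0.549, 0.041, 0.137, 96.0, 98.0, 95.0]
[0.541, 0.039, 0.138, 88.0, 91.0, 89.0]
[0.537, 0.041, 0.138, 88.0, 92.0, 91.0]
[0.532, 0.044, 0.139, 87.0, 90.0, 89.0]
[0.53, 0.045, 0.137, 66.0, 67.0, 66.0]
[0.535, 0.042, 0.129, 60.0, 61.0, 60.0]
[0.533, 0.043, 0.127, 86.0, 90.0, 89.0]
[0.525, 0.047, 0.13, 83.0, 89.0, 87.0]
[0.521, 0.049, 0.131, 52.0, 54.0, 55.0]
[0.52, 0.056, 0.13, 42.0, 42.0, 43.0]
[0.473, 0.098, 0.176, 42.0, 40.0, 41.0]
[0.511, 0.051, 0.131, 49.0, 52.0, 52.0]
[0.476, 0.09, 0.168, 50.0, 50.0, 49.0]
[0.51, 0.
[... 2120 characters left out ...]
, 0.097, 0.173, 15.0, 19.0, 15.0]
[0.47, 0.063, 0.129, 24.0, 16.0, 4.0]
[0.467, 0.098, 0.169, 13.0, 10.0, 5.0]
[0.47, 0.062, 0.124, 22.0, 25.0, 23.0]
[0.468, 0.097, 0.163, 0.0, 0.0, 0.0]
[0.473, 0.105, 0.162, 5.0, 4.0, 2.0]
[0.468, 0.072, 0.129, 111.0, 119.0, 116.0]
[0.468, 0.104, 0.163, 3.0, 2.0, 5.0]
[0.463, 0.07, 0.126, 163.0, 176.0, 171.0]
[0.467, 0.097, 0.15, 11.0, 11.0, 12.0]
[0.461, 0.073, 0.129, 126.0, 138.0, 135.0]
[0.467, 0.098, 0.148, 0.0, 0.0, 0.0]
[0.462, 0.079, 0.13, 117.0, 129.0, 124.0]
[0.468, 0.1, 0.145, 0.0, 0.0, 0.0]
[0.464, 0.083, 0.128, 109.0, 119.0, 113.0]
[0.468, 0.101, 0.14, 4.0, 0.0, 0.0]
[0.472, 0.102, 0.132, 40.0, 45.0, 45.0]
[0.473, 0.102, 0.126, 56.0, 61.0, 56.0]
```

The rack fit is origin ≈ (0.586, -0.029), yaw ≈ -6.7°. The pin is at (0.473, 0.101), so the keeper is at about 1.8 rad. A row command can't tilt the tool. I'll therefore push with the back of the fully open finger, which stands out beyond the gripper body. Next I'll check the row and the heights along the path.

```bash
cat >> h.py <<'E'
T=np.radians(-6.7);O=np.array([.586,-.029])
EX=np.array([np.cos(T),np.sin(T)]);EY=np.array([-np.sin(T),np.cos(T)])
def rack(P):
    d=P[...,:2]-O;return np.stack([d@EX,d@EY,P[...,2]],-1)
E
python3 - <<'E'
from h import *
A=np.load("cl.npy");X=A[:,:3];C=A[:,3:];R=rack(X)
blue=(C[:,0]>C[:,2]+25)&(abs(R[:,0])<.15)&(abs(R[:,1])<.1)
B=R[blue]
for z in np.arange(.02,.2,.02):
    k=(abs(B[:,2]-z)<.004)&(abs(B[:,1]+.02)<.02);print("z%.2f frontx"%z,np.percentile(B[k,0],[3]).round(4) if k.sum() else None,k.sum())
# tops
for x in np.arange(-.06,.11,.01):
    k=(abs(B[:,0]-x)<.004)&(B[:,2]>.15)
    if k.sum()>5:print("x%.2f y"%x,np.percentile(B[k,1],[2,98]).round(3),"z",np.percentile(B[k,2],[50,97]).round(3))
print("obstacle max z grid (x .15-.6 by .1; y -.7..0)")
for y in np.arange(-.75,0.01,.1):
    print(round(y,2),[ (lambda k:(round(float(np.percentile(X[k,2],99)),2) if k.sum()>5 else None))((abs(X[:,0]-x)<.05)&(abs(X[:,1]-y)<.05)) for x in np.arange(.2,.71,.1)])
E
```

```text
z0.02 frontx [-0.1114] 21
z0.04 frontx [-0.1066] 50
z0.06 frontx [-0.1002] 9
z0.08 frontx [-0.0928] 14
z0.10 frontx [-0.085] 16
z0.12 frontx [-0.0773] 15
z0.14 frontx [-0.0693] 79
z0.16 frontx [-0.0629] 73
z0.18 frontx [-0.0525] 580
x-0.06 y [-0.056  0.035] z [0.159 0.17 ]
x-0.05 y [-0.057  0.036] z [0.18 0.19]
x-0.04 y [-0.056  0.037] z [0.186 0.189]
x-0.03 y [-0.057  0.037] z [0.182 0.186]
x-0.02 y [-0.058  0.037] z [0.179 0.182]
x-0.01 y [-0.068  0.026] z [0.183 0.191]
x0.00 y [-0.065  0.028] z [0.186 0.189]
x0.01 y [-0.066  0.028] z [0.183 0.185]
x0.02 y [-0.067  0.027] z [0.179 0.183]
x0.03 y [-0.07   0.022] z [0.184 0.191]
x0.04 y [-0.069  0.023] z [0.186 0.189]
x0.05 y [-0.07   0.023] z [0.182 0.185]
x0.06 y [-0.074  0.023] z [0.179 0.182]
x0.07 y [-0.076  0.017] z [0.184 0.191]
x0.08 y [-0.075  0.018] z [0.186 0.189]
x0.09 y [-0.072  0.018] z [0.182 0.185]
x0.10 y [-0.073  0.017] z [0.179 0.182]
obstacle max z grid (x .15-.6 by .1; y -.7..0)
-0.75 [0.0, 0.03, 0.1, 0.11, 0.07, 0.14]
-0.65 [0.01, 0.08, 0.43, 0.4, 0.11, 0.08]
-0.55 [0.01, 0.08, 0.39, 0.46, 0.43, 0.52]
-0.45 [0.0, 0.08, 0.11, 0.3, 0.39, 0.53]
-0.35 [0.14, 0.08, 0.08, 0.08, 0.08, 0.52]
-0.25 [0.0, 0.0, 0.06, 0.06, 0.02, 0.52]
-0.15 [0.75, 0.01, 0.01, 0.01, 0.19, 0.45]
-0.05 [0.78, 0.0, 0.01, 0.19, 0.19, 0.45]
```

apply_moves([
  [0.0203,-0.0543,0,0,-1],
  [0.0203,-0.0543,0,0,-1],
  [0.0203,-0.0543,0,0,-1],
  [0.0203,-0.0543,0,0,-1],
  [0.0203,-0.0543,0,0,-1],
  [0,0,0,-0.183,-1],
  [0,0,0,-0.183,-1],
  [0,0,0,-0.183,-1],
  [0,0,0,-0.183,-1],
  [0,0,0,-0.183,-1],
  [0,0,0,-0.183,-1],
  [0.0478,0.0239,0,0,-1],
  [0.0478,0.0239,0,0,-1],
  [0.0478,0.0239,0,0,-1],
  [0.0478,0.0239,0,0,-1],
  [0.0478,0.0239,0,0,-1],
  [0.0478,0.0239,0,0,-1],
  [0,0,0,0,-1],
  [0,0,0,0,-1],
])

```text
time_s: 2.48
tool_pos: [0.3937, -0.0271, 0.2559]
orientation: [0.746, 0.666, -0.001, -0.0]
contact_force: [-0.0, -0.6, -0.1]
width: 0.0854
finger_force: 0.0
```

```bash
cat >> h.py <<'E'
def st():
    from cell import readout
    from scipy.spatial.transform import Rotation as Ro
    s=readout.read_state();R=Ro.from_quat(s["orientation"]).as_matrix()
    print("t",round(s["time_s"],2),"pos",s["tool_pos"].round(4),"rack",rack(s["tool_pos"]).round(4),"psi",np.degrees(np.arctan2(R[1,0],R[0,0])).round(2),"ydir_rack",[(R[:2,1]@EX).round(3),(R[:2,1]@EY).round(3)],"tilt",np.degrees(np.arccos(-R[2,2])).round(2),"F",s["contact_force"].round(1),"w",s["width"].round(4),s["qpos"].round(2))
E
python3 - <<'E'
from h import *
from cell import eyes
st()
for n in("side","scene"):
    d=eyes.snapshot(n);P=cloud(d);R=rack(P)
    if n=="side":cv2.imwrite("pics/c.png",d["image"])
    np.save(n+"1.npy",np.concatenate([R,d["image"]],-1))
    # gripper points: near the tool axis and above 0.2
    from cell import readout
    c=rack(readout.read_state()["tool_pos"])
    k=(abs(R[...,0]-c[0])<.1)&(abs(R[...,1]-c[1])<.07)&(R[...,2]>.2)&(R[...,2]<.5)
    Q=R[k]-c
    for z in np.arange(-.04,.2,.01):
        m=abs(Q[:,2]-z)<.005
        if m.sum()>3:print(n,"%.2f"%z,m.sum(),"x",Q[m,0].min().round(3),Q[m,0].max().round(3),"y",Q[m,1].min().round(3),Q[m,1].max().round(3))
E
```

```text
Traceback (most recent call last):
  File "h.py", line 19, in st
    print("t",round(s["time_s"],2),"pos",s["tool_pos"].round(4),"rack",rack(s["tool_pos"]).round(4),"psi",np.degrees(np.arctan2(R[1,0],R[0,0])).round(2),"ydir_rack",[(R[:2,1]@EX).round(3),(R[:2,1]@EY).round(3)],"tilt",np.degrees(np.arccos(-R[2,2])).round(2),"F",s["contact_force"].round(1),"w",s["width"].round(4),s["qpos"].round(2))
                                                                                                                                                                                                                                                                                                      ^^^^^^^^^^^^^^^^
AttributeError: 'float' object has no attribute 'round'
```

```bash
sed -i 's/s\["width"\].round(4)/round(s["width"],4)/' h.py
python3 - <<'E'
from h import *
from cell import eyes,readout
st();c=rack(readout.read_state()["tool_pos"])
for n in("side","scene"):
    d=eyes.snapshot(n);P=cloud(d);R=rack(P)
    if n=="side":cv2.imwrite("pics/c.png",cv2.resize(d["image"],(768,576)))
    k=(abs(R[...,0]-c[0])<.1)&(abs(R[...,1]-c[1])<.07)&(R[...,2]>.2)&(R[...,2]<.5)
    Q=R[k]-c
    for z in np.arange(-.04,.2,.01):
        m=abs(Q[:,2]-z)<.005
        if m.sum()>3:print(n,"%.2f"%z,m.sum(),"x",Q[m,0].min().round(3),Q[m,0].max().round(3),"y",Q[m,1].min().round(3),Q[m,1].max().round(3))
E
```

```text
t 2.48 pos [ 0.3937 -0.0271  0.2559] rack [-0.1913 -0.0205  0.2559] psi 83.48 ydir_rack [np.float64(1.0), np.float64(0.003)] tilt 0.07 F [-0.  -0.6 -0.1] w 0.0854 [-0.07 -0.02  2.09 -0.    1.07  0.04]
side -0.01 21 x -0.051 0.054 y -0.01 0.011
side 0.00 40 x -0.057 0.054 y -0.012 0.011
side 0.01 48 x -0.058 0.055 y -0.01 0.011
side 0.02 41 x -0.057 0.056 y -0.004 0.011
side 0.03 30 x -0.07 0.061 y -0.004 0.013
side 0.04 157 x -0.075 0.073 y -0.013 0.015
side 0.05 152 x -0.074 0.071 y -0.014 0.017
side 0.06 143 x -0.073 0.07 y -0.01 0.017
side 0.07 125 x -0.072 0.069 y -0.012 0.02
side 0.08 157 x -0.071 0.068 y -0.012 0.02
side 0.09 232 x -0.069 0.065 y -0.012 0.014
side 0.10 22 x -0.039 -0.005 y -0.008 0.034
side 0.11 112 x -0.038 0.025 y -0.018 0.036
side 0.12 117 x -0.038 0.019 y -0.02 0.037
side 0.13 119 x -0.038 0.026 y -0.015 0.037
side 0.14 127 x -0.038 0.018 y -0.018 0.038
side 0.15 187 x -0.038 0.025 y -0.02 0.037
side 0.16 16 x -0.04 0.024 y 0.002 0.04
side 0.17 171 x -0.041 0.029 y -0.018 0.04
side 0.18 164 x -0.041 0.034 y -0.027 0.041
side 0.19 163 x -0.04 0.03 y -0.015 0
[... 226 characters left out ...]
e 0.04 58 x -0.073 0.076 y -0.007 0.014
scene 0.05 87 x -0.075 0.072 y -0.007 0.017
scene 0.06 87 x -0.072 0.073 y -0.004 0.018
scene 0.07 80 x -0.071 0.069 y -0.004 0.02
scene 0.08 105 x -0.07 0.07 y 0.004 0.019
scene 0.09 104 x -0.069 0.064 y -0.01 0.013
scene 0.10 35 x -0.039 -0.003 y -0.012 0.035
scene 0.11 105 x -0.039 0.01 y -0.02 0.037
scene 0.12 116 x -0.038 0.015 y -0.021 0.037
scene 0.13 112 x -0.038 0.006 y -0.021 0.037
scene 0.14 120 x -0.039 0.009 y -0.022 0.038
scene 0.15 174 x -0.039 0.018 y -0.032 0.037
scene 0.16 45 x -0.039 -0.003 y -0.02 0.036
scene 0.17 146 x -0.041 0.017 y -0.022 0.04
scene 0.18 119 x -0.042 0.026 y -0.019 0.04
scene 0.19 151 x -0.041 0.018 y -0.023 0.04
```

View pics/c.png

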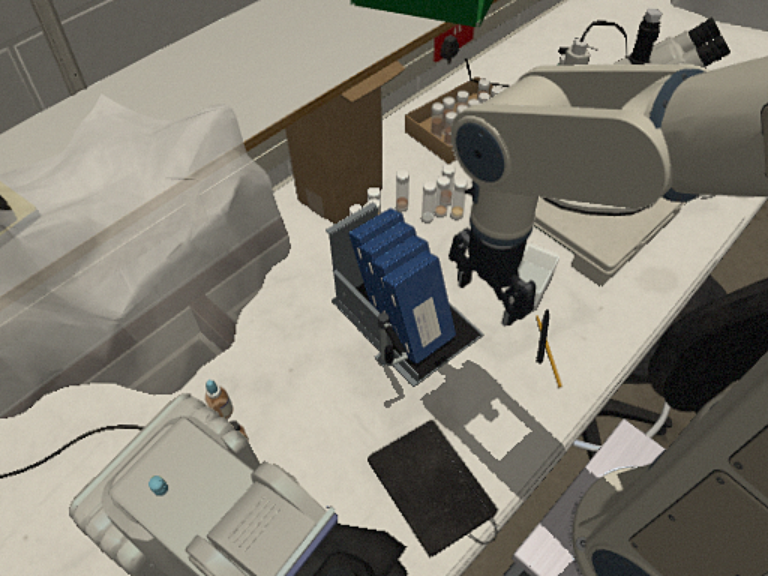

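The picture shows the gripper in front of the row at (490,290). Its open fingertips end 12 mm below the TCP, at ±56 mm, and the knuckles reach ±74 mm at 35–90 mm above the TCP. I'll lower the tool and push low down.

apply_moves([
  [0,0,0.058,0,-1],
  [0,0,0.058,0,-1],
  [0,0,0.058,0,-1],
  [0,0,0.05,0,-1],
  [0,0,0.008,0,-1],
  [0,0,0,0,-1],
  [0,0.005,0,0,-1],
  [0,0.005,0,0,-1],
  [0,0.005,0,0,-1],
  [0,0.005,0,0,-1],
  [0,0.005,0,0,-1],
  [0,0.005,0,0,-1],
  [0,0.004,0,0,-1],
  [0,0.004,0,0,-1],
  [0,0,0,0,-1],
])

```text
time_s: 4.45
tool_pos: [0.4292, -0.0312, 0.0236]
orientation: [0.746, 0.665, -0.002, -0.002]
contact_force: [-6.7, 1.6, 1.5]
width: 0.0855
finger_force: 0.3
```

```bash
cat > rows.py <<'E'
from h import *
from cell import eyes
st()
for n in("side","scene"):
    d=eyes.snapshot(n);P=cloud(d);R=rack(P).reshape(-1,3);C=d["image"].reshape(-1,3).astype(int)
    cv2.imwrite(f"pics/last_{n}.png",cv2.resize(d["image"],(768,576)))
    B=R[(C[:,0]>C[:,2]+25)&(abs(R[:,0])<.16)&(abs(R[:,1])<.1)]
    print(n,"top strip y=-.02: ")
    for x in np.arange(-.12,.11,.01):
        k=(abs(B[:,0]-x)<.005)&(B[:,2]>.165)
        if k.sum()>5:print("x%.2f z%.3f y %.3f %.3f"%(x,np.median(B[k,2]),*np.percentile(B[k,1],[2,98])),end=" | ")
    print()
    for z in np.arange(.02,.19,.03):
        k=(abs(B[:,2]-z)<.006)&(abs(B[:,1]+.015)<.05);print("z%.2f fx %.3f n%d"%(z,np.percentile(B[k,0],4),k.sum()) if k.sum()>5 else "-",end=" ")
    print()
E
python3 rows.py
```

```text
t 4.45 pos [ 0.4292 -0.0312  0.0236] rack [-0.1554 -0.0205  0.0236] psi 83.43 ydir_rack [np.float64(1.0), np.float64(0.002)] tilt 0.34 F [-6.7  1.6  1.5] w 0.0855 [-0.08  0.45  2.19  0.    0.5   0.04]
side top strip y=-.02: 
x-0.05 z0.178 y -0.032 0.036 | x-0.04 z0.189 y -0.031 0.037 | x-0.03 z0.186 y -0.036 0.037 | x-0.02 z0.184 y -0.043 0.036 | x-0.01 z0.185 y -0.054 0.031 | x-0.00 z0.189 y -0.066 0.027 | x0.01 z0.186 y -0.067 0.026 | x0.02 z0.183 y -0.067 0.026 | x0.03 z0.186 y -0.072 0.023 | x0.04 z0.188 y -0.069 0.022 | x0.05 z0.186 y -0.070 0.023 | x0.06 z0.183 y -0.073 0.022 | x0.07 z0.188 y -0.078 0.017 | x0.08 z0.188 y -0.076 0.017 | x0.09 z0.185 y -0.077 0.017 | x0.10 z0.183 y -0.075 0.017 | 
z0.02 fx -0.094 n34 z0.05 fx -0.086 n36 z0.08 fx -0.078 n71 z0.11 fx -0.071 n92 z0.14 fx -0.062 n131 z0.17 fx -0.053 n141 
scene top strip y=-.02: 
x-0.05 z0.176 y -0.020 0.036 | x-0.04 z0.189 y -0.019 0.038 | x-0.03 z0.187 y -0.026 0.038 | x-0.02 z0.185 y -0.025 0.038 | x-0.01 z0.185 y -0.023 0.037 | x-0.00 z0.189 y -0.023 0.028 | x0.01 z0.188 y -0.026 0.027 | x0.02 z0.185 y -0.027 0.026 | x0.03 z0.186 y -0.029 0.023 | x0.04 z0.188 y -0.030 0.024 | x0.05 z0.187 y -0.031 0.022 | x0.06 z0.184 y -0.031 0.021 | x0.07 z0.186 y -0.038 0.018 | x0.08 z0.189 y -0.037 0.018 | x0.09 z0.186 y -0.042 0.017 | x0.10 z0.185 y -0.046 0.015 | 
z0.02 fx -0.094 n35 z0.05 fx -0.087 n26 z0.08 fx -0.077 n37 z0.11 fx -0.070 n45 z0.14 fx -0.062 n78 z0.17 fx -0.054 n81
```

Going well: the lean is down to about 15° with 7 N.

apply_moves([
  [0,0.005,0,0,-1],
  [0,0.005,0,0,-1],
  [0,0.005,0,0,-1],
  [0,0.005,0,0,-1],
  [0,0.004,0,0,-1],
  [0,0.004,0,0,-1],
  [0,0.003,0,0,-1],
  [0,0.002,0,0,-1],
  [0,0,0,0,-1],
  [0,0,0,0,-1],
])

```text
time_s: 5.8
tool_pos: [0.4624, -0.035, 0.0235]
orientation: [0.747, 0.665, -0.002, -0.002]
contact_force: [-5.0, 0.8, -1.2]
width: 0.0857
finger_force: 0.0
```

```bash
python3 rows.py
```

```text
t 5.8 pos [ 0.4624 -0.035   0.0235] rack [-0.1221 -0.0204  0.0235] psi 83.41 ydir_rack [np.float64(1.0), np.float64(0.002)] tilt 0.3 F [-5.   0.8 -1.2] w 0.0857 [-0.08  0.48  2.12  0.    0.54  0.04]
side top strip y=-.02: 
x-0.04 z0.183 y -0.022 0.036 | x-0.03 z0.188 y -0.022 0.037 | x-0.02 z0.188 y -0.023 0.037 | x-0.01 z0.188 y -0.026 0.036 | x-0.00 z0.189 y -0.032 0.027 | x0.01 z0.188 y -0.035 0.027 | x0.02 z0.188 y -0.043 0.026 | x0.03 z0.188 y -0.053 0.027 | x0.04 z0.189 y -0.068 0.023 | x0.05 z0.188 y -0.072 0.022 | x0.06 z0.188 y -0.072 0.023 | x0.07 z0.189 y -0.075 0.021 | x0.08 z0.188 y -0.077 0.017 | x0.09 z0.188 y -0.077 0.017 | x0.10 z0.187 y -0.074 0.017 | 
z0.02 fx -0.051 n40 z0.05 fx -0.048 n44 z0.08 fx -0.048 n58 z0.11 fx -0.047 n58 z0.14 fx -0.046 n89 z0.17 fx -0.045 n107 
scene top strip y=-.02: 
x-0.10 z0.261 y 0.014 0.046 | x-0.04 z0.179 y -0.012 0.037 | x-0.03 z0.189 y -0.011 0.037 | x-0.02 z0.189 y -0.011 0.037 | x-0.01 z0.188 y -0.022 0.038 | x-0.00 z0.189 y -0.027 0.032 | x0.01 z0.189 y -0.028 0.028 | x0.02 z0.189 y -0.022 0.028 | x0.03 z0.188 y -0.022 0.027 | x0.04 z0.189 y -0.023 0.022 | x0.05 z0.189 y -0.025 0.024 | x0.06 z0.188 y -0.026 0.023 | x0.07 z0.189 y -0.027 0.019 | x0.08 z0.189 y -0.029 0.018 | x0.09 z0.189 y -0.032 0.017 | x0.10 z0.188 y -0.030 0.017 | 
z0.02 fx -0.051 n47 z0.05 fx -0.049 n19 z0.08 fx -0.048 n32 z0.11 fx -0.046 n33 z0.14 fx -0.046 n59 z0.17 fx -0.045 n62
```

apply_moves([
  [0,0.002,0,0,-1],
  [0,0.002,0,0,-1],
  [0,0.002,0,0,-1],
  [0,0,0,0,-1],
  [0,0,0,0,-1],
])

```text
time_s: 6.52
tool_pos: [0.467, -0.0355, 0.0232]
orientation: [0.747, 0.665, -0.003, -0.003]
contact_force: [-8.3, 1.6, -1.0]
width: 0.0852
finger_force: 0.0
```

```bash
python3 rows.py | grep -v top | cut -c1-250
```

```text
t 6.53 pos [ 0.467  -0.0355  0.0232] rack [-0.1174 -0.0204  0.0232] psi 83.41 ydir_rack [np.float64(1.0), np.float64(0.002)] tilt 0.43 F [-8.3  1.6 -1. ] w 0.0852 [-0.08  0.49  2.11  0.    0.55  0.04]
x-0.04 z0.183 y -0.019 0.037 | x-0.03 z0.187 y -0.020 0.037 | x-0.02 z0.187 y -0.021 0.037 | x-0.01 z0.187 y -0.024 0.036 | x-0.00 z0.188 y -0.029 0.027 | x0.01 z0.188 y -0.033 0.027 | x0.02 z0.188 y -0.039 0.026 | x0.03 z0.188 y -0.043 0.027 | x0.04
z0.02 fx -0.044 n30 z0.05 fx -0.043 n41 z0.08 fx -0.044 n57 z0.11 fx -0.043 n67 z0.14 fx -0.044 n82 z0.17 fx -0.044 n95 
x-0.10 z0.261 y 0.017 0.045 | x-0.09 z0.251 y 0.014 0.043 | x-0.04 z0.180 y -0.009 0.037 | x-0.03 z0.188 y -0.009 0.038 | x-0.02 z0.189 y -0.010 0.038 | x-0.01 z0.188 y -0.010 0.037 | x-0.00 z0.188 y -0.024 0.036 | x0.01 z0.188 y -0.027 0.028 | x0.02
z0.02 fx -0.044 n51 z0.05 fx -0.044 n16 z0.08 fx -0.044 n30 z0.11 fx -0.043 n31 z0.14 fx -0.044 n56 z0.17 fx -0.044 n57
```

Upright. One more firm squeeze for tightness, then back off and rise.

apply_moves([
  [0,0.002,0,0,-1],
  [0,0.001,0,0,-1],
  [0,0,0,0,-1],
  [0,0,0,0,-1],
  [0,0,0,0,-1],
])

```text
time_s: 7.25
tool_pos: [0.4669, -0.0356, 0.0227]
orientation: [0.747, 0.665, -0.004, -0.005]
contact_force: [-18.6, 2.0, 4.4]
width: 0.0852
finger_force: 0.0
```

```bash
python3 rows.py
```

```text
t 7.25 pos [ 0.4669 -0.0356  0.0227] rack [-0.1175 -0.0205  0.0227] psi 83.4 ydir_rack [np.float64(1.0), np.float64(0.002)] tilt 0.75 F [-18.6   2.    4.4] w 0.0852 [-0.08  0.49  2.11  0.    0.55  0.04]
side top strip y=-.02: 
x-0.04 z0.183 y -0.018 0.037 | x-0.03 z0.188 y -0.019 0.037 | x-0.02 z0.187 y -0.022 0.037 | x-0.01 z0.188 y -0.025 0.037 | x-0.00 z0.188 y -0.028 0.027 | x0.01 z0.188 y -0.033 0.027 | x0.02 z0.187 y -0.037 0.027 | x0.03 z0.188 y -0.044 0.026 | x0.04 z0.188 y -0.053 0.022 | x0.05 z0.188 y -0.070 0.023 | x0.06 z0.188 y -0.072 0.022 | x0.07 z0.188 y -0.076 0.021 | x0.08 z0.188 y -0.079 0.018 | x0.09 z0.188 y -0.078 0.017 | x0.10 z0.187 y -0.075 0.017 | 
z0.02 fx -0.045 n30 z0.05 fx -0.044 n40 z0.08 fx -0.043 n54 z0.11 fx -0.043 n67 z0.14 fx -0.044 n79 z0.17 fx -0.044 n100 
scene top strip y=-.02: 
x-0.10 z0.261 y 0.016 0.045 | x-0.09 z0.259 y 0.013 0.045 | x-0.04 z0.180 y -0.009 0.038 | x-0.03 z0.188 y -0.009 0.038 | x-0.02 z0.188 y -0.011 0.037 | x-0.01 z0.188 y -0.010 0.038 | x-0.00 z0.188 y -0.026 0.036 | x0.01 z0.189 y -0.027 0.028 | x0.02 z0.188 y -0.025 0.028 | x0.03 z0.188 y -0.024 0.027 | x0.04 z0.188 y -0.022 0.023 | x0.05 z0.188 y -0.024 0.024 | x0.06 z0.188 y -0.025 0.022 | x0.07 z0.188 y -0.025 0.022 | x0.08 z0.188 y -0.027 0.018 | x0.09 z0.189 y -0.028 0.018 | x0.10 z0.188 y -0.031 0.016 | 
z0.02 fx -0.043 n48 z0.05 fx -0.044 n14 z0.08 fx -0.043 n36 z0.11 fx -0.043 n34 z0.14 fx -0.044 n55 z0.17 fx -0.043 n58
```

The row is upright and tight, with front face x ≈ -0.0435 and an 18 N squeeze. Before I work along the right side I'll check the overhead clearance, the petri dish and the tray.

```bash
python3 - <<'E'
from h import *
A=np.load("cl.npy");X=A[:,:3];R=rack(X);C=A[:,3:]
for y in np.arange(-.4,.11,.1):
    k=(abs(X[:,1]-y)<.05)&(X[:,2]>.22)&(X[:,0]>.45)&(X[:,0]<1)
    print(y.round(2),k.sum(),X[k,0].min().round(3) if k.any() else "",[ (zz,X[k&(abs(X[:,2]-zz)<.05),0].min().round(3)) for zz in (.3,.4,.5,.6) if (k&(abs(X[:,2]-zz)<.05)).any()])
k=(R[:,2]>.011)&(R[:,2]<.022)&(R[:,0]>-.02)&(R[:,0]<.1)&(R[:,1]<-.22)&(R[:,1]>-.36)
print("petri",k.sum(),np.percentile(R[k],[3,97],0).round(3))
k=(R[:,2]>.02)&(R[:,0]>-.25)&(R[:,0]<-.03)&(R[:,1]<-.18)&(R[:,1]>-.34)&(R[:,2]<.2)
print("tray",k.sum(),np.percentile(R[k],[2,98],0).round(3))
k=(R[:,2]>.02)&(R[:,0]>.0)&(R[:,0]<.15)&(R[:,1]<-.09)&(R[:,1]>-.3)&(R[:,2]<.2);print("other",k.sum(),np.percentile(R[k],[2,98],0).round(3) if k.any() else "")
E
```

```text
-0.4 1380 0.663 [(0.4, np.float64(0.708)), (0.5, np.float64(0.663))]
-0.3 3734 0.656 [(0.3, np.float64(0.785)), (0.4, np.float64(0.718)), (0.5, np.float64(0.656)), (0.6, np.float64(0.798))]
-0.2 5267 0.726 [(0.3, np.float64(0.78)), (0.4, np.float64(0.726)), (0.5, np.float64(0.727))]
-0.1 5752 0.725 [(0.3, np.float64(0.835)), (0.4, np.float64(0.725)), (0.5, np.float64(0.727))]
-0.0 4282 0.726 [(0.4, np.float64(0.726)), (0.5, np.float64(0.728))]
0.1 4566 0.633 [(0.3, np.float64(0.633)), (0.4, np.float64(0.634)), (0.5, np.float64(0.658))]
petri 298 [[ 0.006 -0.359  0.012]
 [ 0.075 -0.259  0.019]]
tray 914 [[-0.155 -0.322  0.024]
 [-0.066 -0.209  0.06 ]]
other 651 [[ 0.112 -0.297  0.022]
 [ 0.15  -0.227  0.099]]
```

apply_moves([
  [0,-0.015,0,0,-1],
  [0,-0.02,0,0,-1],
  [0,0,-0.038,0,-1],
  [0,0,-0.038,0,-1],
  [0,0,0,0.1745,-1],
  [0,0,0,0.1745,-1],
  [0,0,0,0.1745,-1],
  [0,0,0,0.1745,-1],
  [0,0,0,0.1745,-1],
  [0,0,0,0.1745,-1],
  [0,0,0,0.1745,-1],
  [0,0,0,0.1745,-1],
  [0,0,0,0.1745,-1],
  [0,0.05,0,0,-1],
  [0,0.05,0,0,-1],
  [0,0.0515,0,0,-1],
  [0.058,0,0,0,-1],
  [0.058,0,0,0,-1],
  [0.058,0,0,0,-1],
  [0.058,0,0,0,-1],
])

```text
time_s: 9.85
tool_pos: [0.6539, -0.2096, 0.1003]
orientation: [0.998, -0.057, 0.0, 0.0]
contact_force: [0.4, 0.0, -0.3]
width: 0.0854
finger_force: 0.0
```

```bash
python3 rows.py
```

```text
t 9.85 pos [ 0.6539 -0.2096  0.1003] rack [ 0.0885 -0.1714  0.1003] psi -6.58 ydir_rack [np.float64(0.002), np.float64(-1.0)] tilt 0.03 F [ 0.4  0.  -0.3] w 0.0854 [-0.31  0.61  1.6  -0.    0.93  1.37]
side top strip y=-.02: 
x-0.04 z0.184 y -0.057 0.036 | x-0.03 z0.188 y -0.058 0.037 | x-0.02 z0.188 y -0.059 0.037 | x-0.01 z0.188 y -0.065 0.036 | x-0.00 z0.188 y -0.069 0.026 | x0.01 z0.188 y -0.067 0.027 | x0.02 z0.188 y -0.069 0.027 | x0.03 z0.188 y -0.071 0.026 | x0.04 z0.187 y -0.073 0.023 | x0.05 z0.188 y -0.073 0.022 | x0.06 z0.187 y -0.075 0.023 | x0.07 z0.188 y -0.079 0.021 | x0.08 z0.188 y -0.076 0.017 | x0.09 z0.188 y -0.077 0.017 | x0.10 z0.188 y -0.075 0.016 | 
z0.02 fx -0.045 n48 z0.05 fx -0.045 n53 z0.08 fx -0.044 n71 z0.11 fx -0.044 n78 z0.14 fx -0.044 n96 z0.17 fx -0.044 n121 
scene top strip y=-.02: 
x-0.04 z0.179 y -0.052 0.036 | x-0.03 z0.188 y -0.054 0.037 | x-0.02 z0.188 y -0.059 0.038 | x-0.01 z0.188 y -0.066 0.038 | x-0.00 z0.188 y -0.070 0.033 | x0.01 z0.189 y -0.068 0.027 | x0.02 z0.189 y -0.066 0.027 | x0.03 z0.189 y -0.070 0.027 | x0.04 z0.189 y -0.071 0.024 | x0.05 z0.188 y -0.072 0.023 | x0.06 z0.189 y -0.074 0.023 | x0.07 z0.188 y -0.076 0.018 | x0.08 z0.189 y -0.079 0.018 | x0.09 z0.188 y -0.075 0.018 | x0.10 z0.188 y -0.076 0.016 | 
z0.02 fx -0.045 n75 z0.05 fx -0.044 n39 z0.08 fx -0.044 n50 z0.11 fx -0.044 n53 z0.14 fx -0.045 n106 z0.17 fx -0.044 n98
```

apply_moves([
  [-0.008,0,0.04,0,-1],
  [0,0,0.037,0,-1],
  [0,0,0,0,-1],
  [0,-0.005,0,0,-1],
  [0,-0.005,0,0,-1],
  [0,-0.004,0,0,-1],
  [0,-0.004,0,0,-1],
  [0,-0.004,0,0,-1],
  [0,-0.004,0,0,-1],
  [0,-0.004,0,0,-1],
  [0,0,0,0,-1],
])

```text
time_s: 11.32
tool_pos: [0.6475, -0.1781, 0.0231]
orientation: [0.998, -0.057, -0.0, -0.0]
contact_force: [-0.2, -0.2, 0.1]
width: 0.0854
finger_force: 0.0
```

```bash
cat > top.py <<'E'
from h import *
from cell import eyes
import sys
st()
for n in("side","scene"):
    d=eyes.snapshot(n);P=cloud(d);R=rack(P).reshape(-1,3);C=d["image"].reshape(-1,3).astype(int)
    cv2.imwrite(f"pics/last_{n}.png",cv2.resize(d["image"],(768,576)))
    B=R[(C[:,0]>C[:,2]+25)&(abs(R[:,0])<.16)&(abs(R[:,1])<.1)&(R[:,2]>.175)&(R[:,2]<.205)]
    for x in (-.036,-.025,-.014,.001,.012,.023,.038,.049,.060,.076,.087,.098):
        k=abs(B[:,0]-x)<.004
        if k.sum()>5:print("x%.3f z%.3f y %.3f %.3f"%(x,np.median(B[k,2]),*np.percentile(B[k,1],[2,98])),end=" | ")
    k=abs(B[:,1])<.02; print("\n",n,"frontx %.4f backx %.4f zrange %.3f %.3f"%(*np.percentile(B[k,0],[1,99]),*np.percentile(B[:,2],[2,98])))
E
python3 top.py
```

```text
t 11.32 pos [ 0.6475 -0.1781  0.0231] rack [ 0.0784 -0.1409  0.0231] psi -6.56 ydir_rack [np.float64(0.002), np.float64(-1.0)] tilt 0.03 F [-0.2 -0.2  0.1] w 0.0854 [-0.27  0.69  1.66  0.    0.79  1.41]
x-0.036 z0.188 y -0.057 0.038 | x-0.025 z0.188 y -0.056 0.037 | x-0.014 z0.188 y -0.058 0.036 | x0.001 z0.188 y -0.068 0.027 | x0.012 z0.188 y -0.069 0.027 | x0.023 z0.188 y -0.067 0.027 | x0.038 z0.188 y -0.063 0.031 | x0.049 z0.188 y -0.062 0.030 | x0.060 z0.188 y -0.062 0.031 | x0.076 z0.188 y -0.063 0.032 | x0.087 z0.188 y -0.062 0.031 | x0.098 z0.188 y -0.063 0.030 | 
 side frontx -0.0440 backx 0.1036 zrange 0.177 0.191
x-0.036 z0.188 y -0.036 0.037 | x-0.025 z0.188 y -0.040 0.038 | x-0.014 z0.188 y -0.043 0.037 | x0.001 z0.188 y -0.051 0.029 | x0.012 z0.188 y -0.054 0.028 | x0.023 z0.188 y -0.057 0.028 | x0.038 z0.188 y -0.062 0.031 | x0.049 z0.189 y -0.062 0.032 | x0.060 z0.189 y -0.064 0.031 | x0.076 z0.188 y -0.061 0.032 | x0.087 z0.188 y -0.061 0.032 | x0.098 z0.189 y -0.062 0.029 | 
 scene frontx -0.0439 backx 0.1063 zrange 0.177 0.191
```

Boxes 1 and 2 are moving together, upright and untwisted. I'll continue to the fence.

apply_moves([
  [0,-0.004,0,0,-1],
  [0,-0.004,0,0,-1],
  [0,-0.004,0,0,-1],
  [0,-0.003,0,0,-1],
  [0,-0.002,0,0,-1],
  [0,-0.002,0,0,-1],
  [0,0,0,0,-1],
])

```text
time_s: 12.3
tool_pos: [0.6497, -0.1598, 0.0232]
orientation: [0.998, -0.057, -0.0, 0.0]
contact_force: [-0.7, -2.8, -0.8]
width: 0.0856
finger_force: 0.0
```

```bash
python3 top.py
```

```text
t 12.3 pos [ 0.6497 -0.1598  0.0232] rack [ 0.0785 -0.1225  0.0232] psi -6.57 ydir_rack [np.float64(0.002), np.float64(-1.0)] tilt 0.01 F [-0.7 -2.8 -0.8] w 0.0856 [-0.24  0.69  1.67 -0.    0.78  1.44]
x-0.036 z0.188 y -0.058 0.037 | x-0.025 z0.188 y -0.058 0.037 | x-0.014 z0.188 y -0.057 0.036 | x0.001 z0.188 y -0.068 0.026 | x0.012 z0.188 y -0.068 0.027 | x0.023 z0.188 y -0.068 0.027 | x0.038 z0.188 y -0.043 0.050 | x0.049 z0.188 y -0.045 0.050 | x0.060 z0.188 y -0.043 0.048 | x0.076 z0.188 y -0.045 0.050 | x0.087 z0.188 y -0.043 0.050 | x0.098 z0.188 y -0.045 0.049 | 
 side frontx -0.0440 backx 0.1025 zrange 0.177 0.191
x-0.036 z0.187 y -0.032 0.037 | x-0.025 z0.188 y -0.033 0.038 | x-0.014 z0.189 y -0.037 0.037 | x0.001 z0.188 y -0.040 0.027 | x0.012 z0.188 y -0.043 0.027 | x0.023 z0.189 y -0.049 0.027 | x0.038 z0.189 y -0.044 0.050 | x0.049 z0.188 y -0.044 0.051 | x0.060 z0.188 y -0.039 0.049 | x0.076 z0.189 y -0.045 0.051 | x0.087 z0.189 y -0.040 0.049 | x0.098 z0.189 y -0.043 0.050 | 
 scene frontx -0.0433 backx 0.1044 zrange 0.177 0.191
```

apply_moves([
  [0,-0.001,0,0,-1],
  [0,-0.001,0,0,-1],
  [0,0,0,0,-1],
  [0,0,0,0,-1],
])

```text
time_s: 12.9
tool_pos: [0.6497, -0.1596, 0.0234]
orientation: [0.998, -0.057, 0.0, 0.001]
contact_force: [-3.0, -13.0, -0.6]
width: 0.0856
finger_force: 0.0
```

apply_moves([
  [0,0.015,0,0,-1],
  [0,0.03,0,0,-1],
  [-0.037,0,0,0,-1],
  [-0.037,0,0,0,-1],
  [0,0,0,0,-1],
  [0,-0.005,0,0,-1],
  [0,-0.005,0,0,-1],
  [0,-0.004,0,0,-1],
  [0,-0.004,0,0,-1],
  [0,-0.004,0,0,-1],
  [0,-0.004,0,0,-1],
  [0,0,0,0,-1],
])

```text
time_s: 14.4
tool_pos: [0.5743, -0.1678, 0.0233]
orientation: [0.998, -0.057, -0.0, -0.0]
contact_force: [0.2, -0.3, -0.3]
width: 0.0853
finger_force: 0.0
```

```bash
python3 top.py
```

```text
t 14.4 pos [ 0.5743 -0.1678  0.0233] rack [ 0.0046 -0.1393  0.0233] psi -6.56 ydir_rack [np.float64(0.003), np.float64(-1.0)] tilt 0.01 F [ 0.2 -0.3 -0.3] w 0.0853 [-0.29  0.61  1.83  0.    0.69  1.4 ]
x-0.036 z0.188 y -0.058 0.037 | x-0.025 z0.188 y -0.058 0.037 | x-0.014 z0.188 y -0.058 0.036 | x0.001 z0.188 y -0.060 0.034 | x0.012 z0.188 y -0.060 0.033 | x0.023 z0.188 y -0.061 0.034 | x0.038 z0.188 y -0.045 0.049 | x0.049 z0.187 y -0.045 0.048 | x0.060 z0.188 y -0.044 0.050 | x0.076 z0.188 y -0.044 0.049 | x0.087 z0.188 y -0.044 0.050 | x0.098 z0.188 y -0.044 0.050 | 
 side frontx -0.0437 backx 0.1014 zrange 0.178 0.191
x-0.036 z0.187 y -0.048 0.035 | x-0.025 z0.189 y -0.051 0.037 | x-0.014 z0.188 y -0.056 0.038 | x0.001 z0.189 y -0.061 0.035 | x0.012 z0.189 y -0.062 0.035 | x0.023 z0.189 y -0.061 0.034 | x0.038 z0.188 y -0.044 0.050 | x0.049 z0.189 y -0.045 0.050 | x0.060 z0.189 y -0.046 0.048 | x0.076 z0.188 y -0.042 0.051 | x0.087 z0.189 y -0.044 0.050 | x0.098 z0.189 y -0.043 0.049 | 
 scene frontx -0.0433 backx 0.1033 zrange 0.177 0.191
```

Boxes 1 and 2 are flush (13 N against the fence). Box 3 is moving, and I'll push on until boxes 3 and 4 reach the fence.

apply_moves([
  [0,-0.004,0,0,-1],
  [0,-0.004,0,0,-1],
  [0,-0.003,0,0,-1],
  [0,-0.003,0,0,-1],
  [0,-0.002,0,0,-1],
  [0,-0.002,0,0,-1],
  [0,-0.001,0,0,-1],
  [0,0,0,0,-1],
  [0,0,0,0,-1],
])

```text
time_s: 15.62
tool_pos: [0.5765, -0.1508, 0.0234]
orientation: [0.998, -0.057, 0.0, 0.001]
contact_force: [-2.2, -12.0, 0.7]
width: 0.0854
finger_force: 0.0
```

```bash
python3 top.py
```

```text
t 15.62 pos [ 0.5765 -0.1508  0.0234] rack [ 0.0048 -0.1221  0.0234] psi -6.56 ydir_rack [np.float64(0.002), np.float64(-1.0)] tilt 0.1 F [ -2.2 -12.    0.7] w 0.0854 [-0.26  0.61  1.84 -0.    0.69  1.43]
x-0.036 z0.187 y -0.047 0.048 | x-0.025 z0.188 y -0.043 0.049 | x-0.014 z0.188 y -0.043 0.049 | x0.001 z0.187 y -0.043 0.050 | x0.012 z0.188 y -0.042 0.050 | x0.023 z0.188 y -0.044 0.051 | x0.038 z0.188 y -0.043 0.049 | x0.049 z0.188 y -0.045 0.049 | x0.060 z0.188 y -0.044 0.048 | x0.076 z0.188 y -0.044 0.051 | x0.087 z0.188 y -0.045 0.050 | x0.098 z0.188 y -0.044 0.049 | 
 side frontx -0.0471 backx 0.1025 zrange 0.177 0.191
x-0.036 z0.188 y -0.040 0.049 | x-0.025 z0.189 y -0.043 0.049 | x-0.014 z0.188 y -0.041 0.050 | x0.001 z0.188 y -0.041 0.051 | x0.012 z0.189 y -0.044 0.051 | x0.023 z0.189 y -0.045 0.050 | x0.038 z0.188 y -0.043 0.051 | x0.049 z0.188 y -0.045 0.050 | x0.060 z0.188 y -0.041 0.050 | x0.076 z0.189 y -0.046 0.051 | x0.087 z0.189 y -0.044 0.050 | x0.098 z0.188 y -0.041 0.049 | 
 scene frontx -0.0461 backx 0.1035 zrange 0.177 0.191
```

All four are flush. The front of box 4 has come out about 3 mm, so I'll go back to the front and square it again.

apply_moves([
  [0,0.015,0,0,-1],
  [0,0.028,0,0,-1],
  [0,0,-0.038,0,-1],
  [0,0,-0.039,0,-1],
  [-0.058,0,0,0,-1],
  [-0.058,0,0,0,-1],
  [-0.058,0,0,0,-1],
  [0,-0.052,0,0,-1],
  [0,-0.052,0,0,-1],
  [0,-0.051,0,0,-1],
  [0,0,0,-0.1745,-1],
  [0,0,0,-0.1745,-1],
  [0,0,0,-0.1745,-1],
  [0,0,0,-0.1745,-1],
  [0,0,0,-0.1745,-1],
  [0,0,0,-0.1745,-1],
  [0,0,0,-0.1745,-1],
  [0,0,0,-0.1745,-1],
  [0,0,0,-0.1745,-1],
  [0,0,0,0,-1],
])

```text
time_s: 18.23
tool_pos: [0.4164, -0.0182, 0.1003]
orientation: [0.747, 0.665, 0.0, -0.0]
contact_force: [-0.7, 0.0, 0.5]
width: 0.0854
finger_force: 0.0
```

```bash
python3 rows.py
```

```text
t 18.23 pos [ 0.4164 -0.0182  0.1003] rack [-0.1697 -0.0091  0.1003] psi 83.33 ydir_rack [np.float64(1.0), np.float64(0.001)] tilt 0.01 F [-0.7  0.   0.5] w 0.0854 [-0.05  0.27  2.19  0.    0.67  0.07]
side top strip y=-.02: 
x-0.05 z0.178 y -0.024 0.047 | x-0.04 z0.187 y -0.045 0.048 | x-0.03 z0.187 y -0.046 0.049 | x-0.02 z0.188 y -0.043 0.049 | x-0.01 z0.187 y -0.045 0.049 | x-0.00 z0.188 y -0.043 0.050 | x0.01 z0.188 y -0.044 0.050 | x0.02 z0.187 y -0.044 0.050 | x0.03 z0.187 y -0.042 0.050 | x0.04 z0.188 y -0.043 0.049 | x0.05 z0.188 y -0.044 0.049 | x0.06 z0.188 y -0.045 0.049 | x0.07 z0.188 y -0.042 0.050 | x0.08 z0.188 y -0.045 0.050 | x0.09 z0.188 y -0.043 0.050 | x0.10 z0.187 y -0.043 0.050 | 
z0.02 fx -0.048 n37 z0.05 fx -0.048 n20 z0.08 fx -0.048 n16 z0.11 fx -0.048 n16 z0.14 fx -0.048 n40 z0.17 fx -0.048 n51 
scene top strip y=-.02: 
x-0.05 z0.178 y -0.017 0.047 | x-0.04 z0.183 y -0.024 0.048 | x-0.03 z0.188 y -0.027 0.050 | x-0.02 z0.188 y -0.035 0.051 | x-0.01 z0.188 y -0.038 0.049 | x-0.00 z0.188 y -0.042 0.051 | x0.01 z0.189 y -0.044 0.051 | x0.02 z0.188 y -0.042 0.051 | x0.03 z0.188 y -0.045 0.051 | x0.04 z0.188 y -0.044 0.050 | x0.05 z0.188 y -0.043 0.051 | x0.06 z0.188 y -0.044 0.050 | x0.07 z0.188 y -0.040 0.051 | x0.08 z0.188 y -0.045 0.051 | x0.09 z0.189 y -0.045 0.051 | x0.10 z0.189 y -0.044 0.045 | 
z0.02 fx -0.048 n57 z0.05 fx -0.048 n16 z0.08 fx -0.048 n12 z0.11 fx -0.046 n6 z0.14 fx -0.048 n61 z0.17 fx -0.048 n61
```

apply_moves([
  [0,0,0.04,0,-1],
  [0,0,0.037,0,-1],
  [0,0,0,0,-1],
  [0,0.02,0,0,-1],
  [0,0.012,0,0,-1],
  [0,0.006,0,0,-1],
  [0,0.004,0,0,-1],
  [0,0.004,0,0,-1],
  [0,0.003,0,0,-1],
  [0,0.003,0,0,-1],
  [0,0.002,0,0,-1],
  [0,0.001,0,0,-1],
  [0,0,0,0,-1],
  [0,0,0,0,-1],
])

```text
time_s: 20.08
tool_pos: [0.4684, -0.0242, 0.0227]
orientation: [0.747, 0.665, -0.002, -0.002]
contact_force: [-8.6, 1.5, 1.2]
width: 0.0854
finger_force: 0.0
```

```bash
python3 rows.py
```

```text
t 20.07 pos [ 0.4684 -0.0242  0.0227] rack [-0.1173 -0.0089  0.0227] psi 83.41 ydir_rack [np.float64(1.0), np.float64(0.002)] tilt 0.29 F [-8.6  1.5  1.2] w 0.0854 [-0.05  0.49  2.11  0.    0.54  0.06]
side top strip y=-.02: 
x-0.04 z0.184 y -0.007 0.048 | x-0.03 z0.187 y -0.007 0.049 | x-0.02 z0.188 y -0.008 0.048 | x-0.01 z0.187 y -0.012 0.050 | x-0.00 z0.187 y -0.014 0.051 | x0.01 z0.187 y -0.019 0.050 | x0.02 z0.187 y -0.026 0.050 | x0.03 z0.188 y -0.032 0.050 | x0.04 z0.188 y -0.042 0.050 | x0.05 z0.188 y -0.043 0.050 | x0.06 z0.188 y -0.046 0.050 | x0.07 z0.187 y -0.042 0.050 | x0.08 z0.188 y -0.045 0.050 | x0.09 z0.188 y -0.043 0.050 | x0.10 z0.188 y -0.046 0.050 | 
z0.02 fx -0.045 n22 - - z0.11 fx -0.044 n8 z0.14 fx -0.045 n43 z0.17 fx -0.045 n33 
scene top strip y=-.02: 
x-0.10 z0.244 y 0.029 0.057 | x-0.09 z0.250 y 0.028 0.057 | x-0.04 z0.180 y 0.004 0.049 | x-0.03 z0.188 y 0.004 0.049 | x-0.02 z0.188 y 0.002 0.049 | x-0.01 z0.188 y 0.006 0.050 | x-0.00 z0.188 y -0.010 0.051 | x0.01 z0.189 y -0.013 0.052 | x0.02 z0.188 y -0.011 0.051 | x0.03 z0.188 y -0.009 0.051 | x0.04 z0.188 y -0.006 0.051 | x0.05 z0.188 y -0.011 0.050 | x0.06 z0.189 y -0.010 0.050 | x0.07 z0.188 y -0.011 0.051 | x0.08 z0.188 y -0.014 0.051 | x0.09 z0.188 y -0.014 0.050 | x0.10 z0.188 y -0.019 0.049 | 
z0.02 fx -0.043 n35 z0.05 fx -0.043 n6 z0.08 fx -0.043 n6 z0.11 fx -0.045 n6 z0.14 fx -0.043 n30 z0.17 fx -0.044 n34
```

apply_moves([
  [0,0.002,0,0,-1],
  [0,0,0,0,-1],
  [0,-0.02,0,0,-1],
  [0,-0.035,0,0,-1],
  [0,0,-0.0555,0,-1],
  [0,0,-0.0555,0,-1],
  [0,0,-0.0555,0,-1],
  [0,0,-0.0555,0,-1],
  [0,0,-0.0555,0,-1],
  [0,0,0,0.1745,-1],
  [0,0,0,0.1745,-1],
  [0,0,0,0.1745,-1],
  [0,0,0,0.1745,-1],
  [0,0,0,0.1745,-1],
  [0,0,0,0.1745,-1],
  [0,0,0,0.1745,-1],
  [0,0,0,0.1745,-1],
  [0,0,0,0.1745,-1],
  [0.0215,-0.04,0,0,-1],
  [0,0,0,0,-1],
])

```text
time_s: 22.68
tool_pos: [0.4456, 0.0203, 0.3009]
orientation: [0.998, -0.057, 0.0, -0.0]
contact_force: [-0.9, -0.8, -0.0]
width: 0.0851
finger_force: 0.0
```

```bash
python3 top.py; python3 - <<'E'
from h import *
from cell import eyes,readout
from scipy.spatial.transform import Rotation as Ro
s=readout.read_state();d=eyes.snapshot("wrist")
M=np.eye(4);M[:3,:3]=Ro.from_quat(s["orientation"]).as_matrix();M[:3,3]=s["tool_pos"];d["M"]=M@np.asarray(d["mount"])
P=cloud(d);R=rack(P);C=d["image"]
cv2.imwrite("pics/w.png",cv2.resize(C,(768,576)))
k=(R[...,2]>.145)&(R[...,2]<.185)&(R[...,0]<-.06)&(R[...,0]>-.17)&(R[...,1]>.06)&(R[...,1]<.17)
print("pin",k.sum(),R[k].min(0),R[k].max(0),np.median(R[k],0))
for m in("side","scene"):
    d=eyes.snapshot(m);R=rack(cloud(d))
    k=(R[...,2]>.145)&(R[...,2]<.18)&(R[...,0]<-.06)&(R[...,0]>-.17)&(R[...,1]>.06)&(R[...,1]<.17)
    if k.sum(): print(m,k.sum(),R[k].min(0).round(3),R[k].max(0).round(3))
    k&=R[...,2]>.17
    if k.sum(): print("top",R[k].mean(0).round(4))
E
```

```text
t 22.68 pos [0.4456 0.0203 0.3009] rack [-0.1452  0.0326  0.3009] psi -6.48 ydir_rack [np.float64(0.004), np.float64(-1.0)] tilt 0.06 F [-0.9 -0.8 -0. ] w 0.0851 [0.04 0.02 1.94 0.   1.18 1.73]
x-0.036 z0.188 y -0.037 0.048 | x-0.025 z0.188 y 0.009 0.048 | x-0.014 z0.188 y -0.043 0.048 | x0.001 z0.188 y -0.043 0.050 | x0.012 z0.188 y -0.045 0.050 | x0.023 z0.188 y -0.045 0.050 | x0.038 z0.188 y -0.046 0.049 | x0.049 z0.188 y -0.042 0.049 | x0.060 z0.188 y -0.045 0.050 | x0.076 z0.188 y -0.044 0.050 | x0.087 z0.188 y -0.043 0.050 | x0.098 z0.188 y -0.044 0.049 | 
 side frontx -0.0258 backx 0.1022 zrange 0.180 0.191
x-0.036 z0.188 y -0.044 0.049 | x-0.025 z0.188 y -0.044 0.049 | x-0.014 z0.188 y -0.045 0.049 | x0.001 z0.188 y -0.045 0.051 | x0.012 z0.188 y -0.043 0.050 | x0.023 z0.189 y -0.042 0.050 | x0.038 z0.188 y -0.043 0.050 | x0.049 z0.188 y -0.046 0.050 | x0.060 z0.188 y -0.045 0.050 | x0.076 z0.187 y -0.024 0.051 | x0.087 z0.188 y 0.025 0.050 | x0.098 z0.188 y -0.022 0.049 | 
 scene frontx -0.0431 backx 0.0504 zrange 0.176 0.191
pin 366 [-0.13216568  0.10679955  0.14531076] [-0.11854903  0.12020624  0.17608992] [-0.12375664  0.11087109  0.17164733]
side 53 [-0.134  0.108  0.146] [-0.122  0.12   0.177]
top [-0.1276  0.1139  0.1734]
scene 55 [-0.134  0.106  0.146] [-0.121  0.121  0.177]
top [-0.1277  0.1151  0.1737]
```

View pics/w.png

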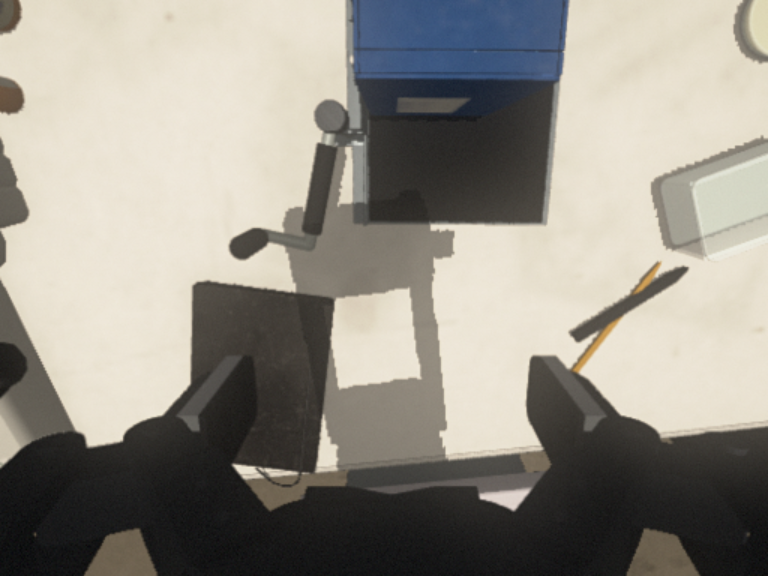

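The wrist view shows the keeper: hinge at (331,115), rod sleeve down to (315,230), and the pin top at (248,243). The rack fit of the pin is (-0.126, 0.114). I'll go above it, lower and grip.

apply_moves([
  [0.0095,-0.041,0,0,-1],
  [0.0095,-0.0405,0,0,-1],
  [0,0,0,0,-1],
  [0,0,0.045,0,-1],
  [0,0,0.045,0,-1],
  [0,0,0.043,0,-1],
  [0,0,0,0,-1],
  [0,0,0,0,0.3],
  [0,0,0,0,0.8],
  [0,0,0,0,1],
  [0,0,0,0,1],
  [0,0,0,0,1],
  [0,0,0,0,1],
], newtons=20)

```text
time_s: 24.55
tool_pos: [0.4729, 0.0979, 0.1684]
orientation: [0.998, -0.057, 0.0, -0.0]
contact_force: [-1.3, 1.2, 6.8]
width: 0.0131
finger_force: 23.2
```

```bash
python3 - <<'E'
from h import *
from cell import readout
st()
H=np.array([-.055,.068]);p=rack(readout.read_state()["tool_pos"])[:2];d=p-H
a=np.arctan2(d[1],d[0]);r=np.hypot(*d);print("ang",np.degrees(a),"r",r)
e=np.arctan2(-.08,-.03)+2*np.pi
t=np.linspace(a,e,15);q=H+np.c_[np.cos(t),np.sin(t)]*np.linspace(r,.0854,15)[:,None]
D=np.diff(q,axis=0);print([[round(x,4),round(-y,4)] for x,y in D])  # tool x,y
E
```

```text
t 24.55 pos [0.4729 0.0979 0.1684] rack [-0.1272  0.1129  0.1684] psi -6.57 ydir_rack [np.float64(0.002), np.float64(-1.0)] tilt 0.05 F [-1.3  1.2  6.8] w 0.0131 [0.2  0.25 2.01 0.   0.88 1.89]
ang 148.13775190071175 r 0.08498009084068638
[[np.float64(-0.0051), np.float64(0.0094)], [np.float64(-0.0039), np.float64(0.01)], [np.float64(-0.0026), np.float64(0.0104)], [np.float64(-0.0013), np.float64(0.0107)], [np.float64(0.0001), np.float64(0.0107)], [np.float64(0.0015), np.float64(0.0106)], [np.float64(0.0028), np.float64(0.0104)], [np.float64(0.0041), np.float64(0.01)], [np.float64(0.0053), np.float64(0.0094)], [np.float64(0.0064), np.float64(0.0086)], [np.float64(0.0075), np.float64(0.0077)], [np.float64(0.0084), np.float64(0.0067)], [np.float64(0.0092), np.float64(0.0056)], [np.float64(0.0098), np.float64(0.0044)]]
```

Gripped (13 mm wide, 23 N). Swinging.

apply_moves([
  [-0.0051,0.0094,0,0,1],
  [-0.0039,0.01,0,0,1],
  [-0.0026,0.0104,0,0,1],
  [-0.0013,0.0107,0,0,1],
  [0.0001,0.0107,0,0,1],
  [0.0015,0.0106,0,0,1],
  [0.0028,0.0104,0,0,1],
  [0.0041,0.01,0,0,1],
  [0.0053,0.0094,0,0,1],
  [0.0064,0.0086,0,0,1],
  [0.0075,0.0077,0,0,1],
  [0,0,0,0,1],
])

```text
time_s: 26.05
tool_pos: [0.4755, -0.0119, 0.1677]
orientation: [0.998, -0.058, 0.0, 0.0]
contact_force: [0.3, 1.0, 3.6]
width: 0.0128
finger_force: 21.6
```

```bash
python3 -c "
from h import *
st()"
```

```text
t 26.05 pos [ 0.4755 -0.0119  0.1677] rack [-0.1118  0.004   0.1677] psi -6.61 ydir_rack [np.float64(0.002), np.float64(-1.0)] tilt 0.03 F [0.3 1.  3.6] w 0.0128 [-0.03  0.24  2.03 -0.    0.88  1.66]
```

Forces are low and the pin is following. Last part now, with a little overtravel onto the stop.

apply_moves([
  [0.0084,0.0067,0,0,1],
  [0.0092,0.0056,0,0,1],
  [0.0098,0.0044,0,0,1],
  [0.002,0.0008,0,0,1],
  [0.002,0.0008,0,0,1],
  [0,0,0,0,1],
  [0,0,0,0,1],
])

```text
time_s: 26.92
tool_pos: [0.5022, -0.032, 0.1675]
orientation: [0.998, -0.058, -0.002, -0.001]
contact_force: [-9.0, 10.0, 9.1]
width: 0.0132
finger_force: 24.2
```

```bash
python3 top.py
```

```text
t 26.93 pos [ 0.5022 -0.032   0.1675] rack [-0.0829 -0.0127  0.1675] psi -6.62 ydir_rack [np.float64(0.001), np.float64(-1.0)] tilt 0.28 F [-9.  10.   9.1] w 0.0132 [-0.07  0.28  1.97  0.    0.9   1.62]
x-0.036 z0.188 y -0.009 0.048 | x-0.025 z0.187 y -0.021 0.048 | x-0.014 z0.187 y -0.027 0.048 | x0.001 z0.188 y -0.039 0.050 | x0.012 z0.188 y -0.043 0.050 | x0.023 z0.188 y -0.043 0.049 | x0.038 z0.188 y -0.046 0.048 | x0.049 z0.188 y -0.043 0.049 | x0.060 z0.188 y -0.044 0.049 | x0.076 z0.188 y -0.043 0.049 | x0.087 z0.188 y -0.046 0.050 | x0.098 z0.188 y -0.043 0.050 | 
 side frontx -0.0416 backx 0.1024 zrange 0.178 0.191
x-0.036 z0.187 y -0.006 0.049 | x-0.025 z0.188 y -0.006 0.049 | x-0.014 z0.189 y 0.029 0.050 | x0.001 z0.189 y -0.001 0.051 | x0.012 z0.188 y -0.007 0.051 | x0.023 z0.189 y -0.015 0.051 | x0.038 z0.189 y -0.022 0.050 | x0.049 z0.188 y -0.022 0.050 | x0.060 z0.188 y -0.029 0.049 | x0.076 z0.188 y -0.038 0.050 | x0.087 z0.189 y -0.042 0.051 | x0.098 z0.189 y -0.047 0.047 | 
 scene frontx -0.0422 backx 0.1057 zrange 0.177 0.191
```

The keeper is on its stop. Release, rise and check.

apply_moves([
  [0,0,0,0,0.3],
  [0,0,0,0,0],
  [0,0,0,0,0],
  [0,0,-0.03,0,0],
  [0,0,-0.05,0,0],
  [-0.05,0,-0.03,0,0],
  [-0.06,0,0,0,0],
  [-0.03,0,0,0,0],
  [0,0,0,0,0],
])

```text
time_s: 28.15
tool_pos: [0.3633, -0.0169, 0.2779]
orientation: [0.998, -0.057, 0.0, 0.0]
contact_force: [0.1, -0.4, 1.0]
width: 0.0431
finger_force: 0.0
```

```bash
python3 rows.py;python3 - <<'E'
from h import *
from cell import eyes
H=np.array([-.055,.068])
for m in("side","scene"):
    d=eyes.snapshot(m);R=rack(cloud(d));C=d["image"].max(-1)
    k=(R[...,2]>.15)&(R[...,2]<.18)&(R[...,0]<-.065)&(R[...,0]>-.12)&(abs(R[...,1]+.01)<.05)
    if k.sum():
        c=(R[k].min(0)+R[k].max(0))[:2]/2;e=c-H;print(m,k.sum(),c.round(4),"keeper",(np.arctan2(-.08,-.03)-np.arctan2(e[1],e[0])).round(3))
        k&=R[...,2]>.17; e=R[k].mean(0)[:2]-H; print("top",R[k].mean(0).round(4),(np.arctan2(-.08,-.03)-np.arctan2(e[1],e[0])).round(3))
    k=(R[...,2]>.1)&(R[...,2]<.134)&(R[...,0]<-.047)&(R[...,0]>-.075)&(R[...,1]>-.03)&(R[...,1]<.05)
    if k.sum()>9: print("rod fit slope dx/dy",np.polyfit(R[k][:,1],R[k][:,0],1).round(3),k.sum())
E
```

```text
t 28.15 pos [ 0.3633 -0.0169  0.2779] rack [-0.2226 -0.0139  0.2779] psi -6.57 ydir_rack [np.float64(0.002), np.float64(-1.0)] tilt 0.03 F [ 0.1 -0.4  1. ] w 0.0431 [-0.05 -0.1   2.11 -0.    1.13  1.64]
side top strip y=-.02: 
x-0.04 z0.186 y -0.044 0.048 | x-0.03 z0.188 y -0.046 0.048 | x-0.02 z0.188 y -0.044 0.048 | x-0.01 z0.188 y -0.046 0.048 | x-0.00 z0.188 y -0.043 0.051 | x0.01 z0.187 y -0.045 0.050 | x0.02 z0.188 y -0.044 0.050 | x0.03 z0.188 y -0.043 0.050 | x0.04 z0.188 y -0.045 0.049 | x0.05 z0.188 y -0.044 0.049 | x0.06 z0.188 y -0.043 0.049 | x0.07 z0.188 y -0.043 0.050 | x0.08 z0.188 y -0.045 0.050 | x0.09 z0.188 y -0.044 0.050 | x0.10 z0.188 y -0.045 0.050 | 
z0.02 fx -0.045 n39 z0.05 fx -0.044 n20 z0.08 fx -0.044 n13 z0.11 fx -0.044 n12 z0.14 fx -0.044 n32 z0.17 fx -0.044 n35 
scene top strip y=-.02: 
x-0.04 z0.179 y -0.040 0.047 | x-0.03 z0.188 y -0.037 0.048 | x-0.02 z0.188 y -0.042 0.049 | x-0.01 z0.188 y -0.043 0.049 | x-0.00 z0.188 y -0.044 0.050 | x0.01 z0.188 y -0.043 0.051 | x0.02 z0.188 y -0.042 0.051 | x0.03 z0.188 y -0.043 0.050 | x0.04 z0.189 y -0.046 0.051 | x0.05 z0.188 y -0.044 0.051 | x0.06 z0.189 y -0.043 0.051 | x0.07 z0.189 y -0.038 0.051 | x0.08 z0.189 y -0.045 0.050 | x0.09 z0.188 y -0.043 0.051 | x0.10 z0.188 y -0.046 0.048 | 
z0.02 fx -0.044 n68 z0.05 fx -0.044 n27 z0.08 fx -0.044 n16 - z0.14 fx -0.044 n66 z0.17 fx -0.044 n82 
side 47 [-0.0875 -0.0131] keeper 0.022
top [-0.0867 -0.0123  0.1733] 0.017
rod fit slope dx/dy [ 0.085 -0.06 ] 126
scene 45 [-0.086  -0.0115] keeper 0.014
top [-0.0871 -0.0116  0.1739] 0.025
rod fit slope dx/dy [ 0.059 -0.059] 89
```

View pics/last_side.png

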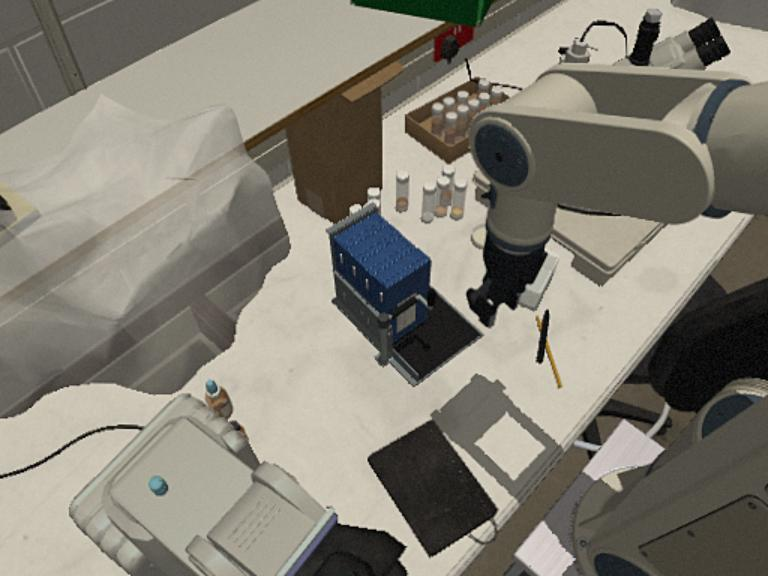

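The row is tight, flush and square. The keeper reads about 0.02 rad, but that is only good to about ±0.03, so I'll nudge the pin onto its stop with closed fingers.

apply_moves([
  [0.05,0,0,0,1],
  [0.055,0,0,0,1],
  [0,0,0.055,0,1],
  [0,0,0.055,0,1],
  [0,0,0,0,1],
  [0.005,0,0,0,1],
  [0.003,0,0,0,1],
  [0.003,0,0,0,1],
  [0.002,0,0,0,1],
  [0.001,0,0,0,1],
  [0,0,0,0,1],
])

```text
time_s: 29.72
tool_pos: [0.4825, -0.0304, 0.1677]
orientation: [0.998, -0.057, -0.001, -0.0]
contact_force: [-3.9, -0.7, 3.8]
width: -0.0001
finger_force: 2.2
```

```bash
python3 -c "
from h import *
st()"
```

```text
t 29.73 pos [ 0.4825 -0.0304  0.1677] rack [-0.1026 -0.0135  0.1677] psi -6.57 ydir_rack [np.float64(0.002), np.float64(-1.0)] tilt 0.07 F [-3.9 -0.7  3.8] w -0.0001 [-0.07  0.25  2.01  0.    0.88  1.62]
```

apply_moves([
  [0.001,0,0,0,1],
  [0.001,0,0,0,1],
  [0,0,0,0,1],
  [0,0,0,0,1],
])

```text
time_s: 30.22
tool_pos: [0.4828, -0.0305, 0.1673]
orientation: [0.998, -0.057, -0.002, -0.0]
contact_force: [-11.3, 1.3, 8.1]
width: -0.0001
finger_force: 5.5
```

apply_moves([
  [-0.02,0,0,0,1],
  [-0.05,0,0,0,1],
  [-0.05,0,-0.03,0,1],
  [0,0,-0.06,0,1],
  [0,0,0,0,1],
])

```text
time_s: 30.85
tool_pos: [0.3685, -0.0172, 0.2618]
orientation: [0.998, -0.057, 0.005, 0.0]
contact_force: [0.6, 0.5, 0.6]
width: 0.0001
finger_force: 0.0
```

```bash
python3 top.py;python3 - <<'E'
from h import *
from cell import eyes
H=np.array([-.055,.068])
for m in("side","scene"):
    d=eyes.snapshot(m);R=rack(cloud(d))
    k=(R[...,2]>.17)&(R[...,2]<.18)&(R[...,0]<-.065)&(R[...,0]>-.12)&(abs(R[...,1]+.01)<.05)
    e=R[k].mean(0)[:2]-H; print("top",R[k].mean(0).round(4),(np.arctan2(-.08,-.03)-np.arctan2(e[1],e[0])).round(3))
E
```

```text
t 30.85 pos [ 0.3685 -0.0172  0.2618] rack [-0.2174 -0.0136  0.2618] psi -6.57 ydir_rack [np.float64(0.002), np.float64(-1.0)] tilt 0.55 F [0.6 0.5 0.6] w 0.0001 [-0.05 -0.08  2.13 -0.    1.08  1.63]
x-0.036 z0.188 y -0.046 0.048 | x-0.025 z0.188 y -0.047 0.048 | x-0.014 z0.188 y -0.046 0.048 | x0.001 z0.188 y -0.043 0.050 | x0.012 z0.188 y -0.042 0.051 | x0.023 z0.188 y -0.045 0.050 | x0.038 z0.188 y -0.044 0.048 | x0.049 z0.188 y -0.043 0.049 | x0.060 z0.188 y -0.044 0.049 | x0.076 z0.188 y -0.044 0.050 | x0.087 z0.188 y -0.043 0.050 | x0.098 z0.188 y -0.042 0.050 | 
 side frontx -0.0432 backx 0.1014 zrange 0.179 0.191
x-0.036 z0.187 y -0.036 0.049 | x-0.025 z0.189 y -0.040 0.048 | x-0.014 z0.188 y -0.045 0.049 | x0.001 z0.188 y -0.040 0.051 | x0.012 z0.189 y -0.045 0.050 | x0.023 z0.189 y -0.044 0.051 | x0.038 z0.188 y -0.041 0.051 | x0.049 z0.189 y -0.044 0.050 | x0.060 z0.189 y -0.040 0.050 | x0.076 z0.189 y -0.044 0.050 | x0.087 z0.188 y -0.041 0.051 | x0.098 z0.188 y -0.045 0.050 | 
 scene frontx -0.0446 backx 0.1042 zrange 0.176 0.191
top [-0.0865 -0.0118  0.1733] 0.017
top [-0.086  -0.0118  0.1731] 0.012
```

The pin hit a hard stop at 11 N without moving further, so the keeper is shut. The row is home and the gripper is clear, so I'm handing in.

```bash
python3 -c "
from cell import ctrl
print(ctrl.finish_job())"
```

```text
the job is handed in; nothing more can be done
None
```

The job is handed in after about 31 s of the 72 s allowed: by camera the four boxes stand upright, tight against the backstop and flush along the fence, the keeper is shut against its stop, and the arm stayed clear of the bottles and petri dish; no verdict was returned.

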